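# Clear the drilling jig and sort drilled blocks from blanks

## Task

The drilling run is over: lift the drill plate straight up off the two dowels of the jig, keeping it level so that it does not bind, and lay it flat in the green tray. Sort the pale wooden blocks, including the one left in the jig under the plate: the two with drilled sockets go in the dark wooden tray, the two undrilled blanks in the blue tray, each lying flat on the tray bottom and not stacked. Set everything down without dropping it, and do not tip or shift the red drill-bit box and the screw jar.

Things in the scene. Friction and masses are not known exactly. Their poses are not given: they have to be found in the camera images.
- drill_plate: Aluminium plate 34 x 168 x 10 mm, 0.2 kg; black grip block in mid-top, 20 (x) x 24 (y) mm, top 42 mm above the underside: grip its 20 mm. Origin: centre of underside; y lengthwise. Starts on a low jig fixed to the bench, underside at z 46 mm on two dark stops, its 11.5 mm holes over two 10 mm steel dowels at y = +-66 mm; dowel tops 28 mm above the underside.
- drilled_block_jig: Pale wood block 52 (x) x 90 (y) x 32 mm, 85 g, two dark 20 mm blind sockets in its top. Origin: centre of underside. Starts in the jig under the plate, same centre and yaw, showing 9 mm each side; underside at z 12 mm on the jig's base (84 x 206 x 12 mm). Stops (z 46 mm) at its ends and cheeks (z 26 mm) at its corners, 2 mm off: lift straight up, grip the middle of the long sides.
- drilled_block_loose: Pale wood block with two dark 20 mm blind sockets in its top, like the one in the jig; 52 (x) x 90 (y) x 32 mm, 85 g. Origin: centre of underside, z up. Lies flat on the bench, length roughly along world x; grip it across the 52 mm.
- blank_1: Pale wood block, undrilled, plain top; 52 (x) x 90 (y) x 32 mm, 85 g. Origin: centre of underside, z up. Lies flat on the bench, length roughly along world x; grip it across the 52 mm.
- blank_2: Pale wood block, undrilled, plain top, twin of the other blank; 52 (x) x 90 (y) x 32 mm, 85 g. Origin: centre of underside, z up. Lies flat on the bench, length roughly along world x; grip it across the 52 mm.
- green_tray: Narrow green metal tray with black rubber liner, for the plate: inside 60 (x) x 196 (y) mm, outside 68 x 204, rim 21 mm high. Fixed to the bench; inner floor 4 mm above its origin (centre of underside, on the bench top); long side along y, z up.
- wooden_tray: Dark wooden tray with pale bottom, for the drilled blocks: inside 120 (x) x 172 (y) mm, outside 136 x 188, walls 22 mm high. Two blocks fit side by side, lengths along x, at y = +-39 mm. Fixed to the bench; inner floor 4 mm above its origin (centre of underside, on the bench top); long side along y, z up.
- blue_tray: Blue plastic tray for the blanks: inside 120 (x) x 172 (y) mm, outside 132 x 184, rim 25 mm high. Two blocks fit side by side, lengths along x, at y = +-39 mm. Fixed to the bench; inner floor 4 mm above its origin (centre of underside, on the bench top); long side along y, z up.
- drill_bit_box: Bystander: open red box of twist drills, 60 x 140 x 25 mm, on the bench at the left. Origin: centre of its underside.
- screw_jar: Bystander: glass jar of screws with a red lid, 66 mm across, 88 mm tall, on the bench at the right. Origin: centre of its underside.

How it is judged:
On the way:
1. the drill plate is lifted level, clear of the dowels (height (world z) of drill_plate above 0.076 m and angle between drill_plate's own z axis and vertical below 0.15 rad), for 0.1 s.
At the end, for the whole second after the job is handed in: Plate flat in the green tray, within 20 mm of its centre; both drilled blocks flat on the bottom of the wooden tray and both blanks on that of the blue one (within 6 mm, tilt under 0.1 rad, centre within 45 x 72 mm of the tray's); all at rest; red box and jar within 25 mm of their start (x of drill_plate in the frame of green_tray between -0.02 and 0.02 m and y of drill_plate in the frame of green_tray between -0.02 and 0.02 m and z of drill_plate in the frame of green_tray between 0 and 0.01 m and angle between each of drill_plate, drilled_block_jig, drilled_block_loose, blank_1, blank_2's own z axis and vertical below 0.1 rad and linear speed of each of drill_plate, drilled_block_jig, drilled_block_loose, blank_1, blank_2 below 0.02 m/s and angular speed of each of drill_plate, drilled_block_jig, drilled_block_loose, blank_1, blank_2 below 0.2 rad/s and x of drilled_block_jig in the frame of wooden_tray between -0.045 and 0.045 m and y of drilled_block_jig in the frame of wooden_tray between -0.072 and 0.072 m and z of drilled_block_jig in the frame of wooden_tray between 0 and 0.01 m and x of drilled_block_loose in the frame of wooden_tray between -0.045 and 0.045 m and y of drilled_block_loose in the frame of wooden_tray between -0.072 and 0.072 m and z of drilled_block_loose in the frame of wooden_tray between 0 and 0.01 m and x of blank_1 in the frame of blue_tray between -0.045 and 0.045 m and y of blank_1 in the frame of blue_tray between -0.072 and 0.072 m and z of blank_1 in the frame of blue_tray between 0 and 0.01 m and x of blank_2 in the frame of blue_tray between -0.045 and 0.045 m and y of blank_2 in the frame of blue_tray between -0.072 and 0.072 m and z of blank_2 in the frame of blue_tray between 0 and 0.01 m and distance of each of drill_bit_box, screw_jar from where it was at the start of the episode below 0.025 m); the robot touches nothing.
It fails at once if the drill plate is tilted by more than 0.25 rad (angle between drill_plate's own z axis and vertical above 0.25 rad).
It fails at once if the plate or a block is dropped: in free fall faster than 0.55 m/s (a fall of 15 mm) ((contact force between drill_plate and anything else below 0.05 N and linear speed of drill_plate above 0.55 m/s) or (contact force between drilled_block_jig and anything else below 0.05 N and linear speed of drilled_block_jig above 0.55 m/s) or (contact force between drilled_block_loose and anything else below 0.05 N and linear speed of drilled_block_loose above 0.55 m/s) or (contact force between blank_1 and anything else below 0.05 N and linear speed of blank_1 above 0.55 m/s) or (contact force between blank_2 and anything else below 0.05 N and linear speed of blank_2 above 0.55 m/s)).
It fails at once if the red box or the jar is shifted by more than 25 mm or tipped (distance of any of drill_bit_box, screw_jar from where it was at the start of the episode above 0.025 m or angle between any of drill_bit_box, screw_jar's own z axis and vertical above 0.3 rad).
It also fails if it takes over 144 s, if anything falls off the work surface, if the arm or the gripper's body presses on something with over 40 N, if the wrist force passes 120 N, or if a joint passes its speed limit or range.

## Robot

A 7-joint arm with a two-finger parallel gripper is mounted at the origin on a cart in front of the work surface, level with it; the furniture and walls round the work are solid. World frame = base frame: x ahead of the robot, y to its left, z up, the work surface at z = 0. Lengths are in m, angles in rad, forces in N, time in s.
With the tool pointing down it reaches from about 0.4 to 0.85 m from the base axis. Payload 4.5 kg.
Tool frame: the origin (TCP) lies midway between the tips of the shut fingers; the grasp point (between the pads) lies 19 mm behind it (r.grip_point_offset is the distance from the TCP to the grasp point, in m); z points along the fingers, y is the line along which they close (so a half turn about z gives the same grasp; the last joint's range is limited). The gripper opens to 88 mm and grips with 3 to 60 N. Pads are 18 mm wide; open, the fingers measure 123 mm over their backs; the gripper's body (75 mm by 187 mm) begins 45 mm behind the grasp point.
Start: joints at [-1.189, 0.689, -0.195, 1.565, 0.157, 0.902, -0.215], TCP at [0.213, 0.588, 0.239] pointing down, gripper open.
Joint ranges: [-3.01, 3.01], [-0.46, 2.08], [-1.47, 1.51], [0.13, 2.56], [-1, 4.14], [0.04, 2.09], [-2.66, 2.66]. Speed limits (rad/s): [2.57, 2.57, 3.14, 3.14, 3.14, 3.14, 3.14].

## Interface

Orientations are given as a unit quaternion [x, y, z, w].
In Python, from plant import r, optics gives the robot as it stands.
- The arm moves only by the shell command python3 -m pendant 'ROWS' [OPENING] [FORCE]. ROWS is JSON, a list of rows, each a list of 6 numbers: the shift along the tool's x, y, z as a fraction of full scale, then the turn, a rotation vector about the tool's x, y, z as a fraction of full scale. A call has 1 to 5 rows; each row shifts and turns the commanded pose from where the row before left it, along the tool's axes as they then stand; what a row does not reach is not made up. Full scale, the value 1, is 0.025 m for a shift and pi rad for a turn. A row lasts 1/12 s, in which the tool goes at most 41.7 mm and 7.16 degrees, less where a joint would pass 70% of its speed; a pose out of reach is approached as far as the arm can. A call with a number of a shift or a turn outside -1 to 1 is refused whole. A call with a gripper value outside its range is refused whole. OPENING is the opening, from -1 (shut) to 1 (fully open), set as the call begins (- or left out, the last holds). The fingers move at their own pace and stop on an object; FORCE is the grip in N (left out, the last holds). Time passes only in rows, so rows that do not move let the fingers close. It gives the time, the measured TCP pose, the force, the opening and the grip force at its end, in the units of the state.
- r.get_state(): the state, without advancing time (a new reading comes with each control period).
- optics.snapshot(name): name is "side" or "top" or "wrist"; returns (picture, depth): 384x512x3 uint8, blue, green, red; 384x512 float32, m along the optical axis (not along the pixel's ray), 0 where there is no reading.
- optics.calibration(name): a dict with "vfov" (degrees; the focal length in pixels is half the picture's height over the tangent of half this angle, whatever the lens; pixels are square), "cx", "cy" (the principal point, pixels), "cam_to_world" (4x4, takes a point from camera to world coordinates); the wrist camera has in their place "tool_from_camera" (4x4, takes a point from camera to tool coordinates, whose origin is the TCP and whose axes are the flange's). Camera axes: x right, y up, looking along -z (the intrinsics and any distortion apply to the point x, -y, -z); pixel columns grow to the right and rows downward; lengths in m; the calibration is good to about 2 mm. A picture is of the moment at which its call begins: read the wrist's pose just before it. calibration takes no time and is no camera call.
- r.finish_job(): hands the job in; it is judged then, once.
The state is a dict: "clock": time; "q": joint angles; "qd": joint speeds; "joint_torque": joint torques, N m; "tool_pos": TCP position; "eef_rot": TCP orientation; "contact_force": force on the tool from outside, world axes, zero at the start; "moment": the same for the moment, N m; "opening": opening from 0.0 (shut) to 1.0 (fully open); "finger_force": force on a finger pad.
Only numpy, scipy, OpenCV 4.12 (cv2) and the standard library are available. Lean on these libraries where they do the work, as an engineer would, in place of code of your own. Each camera call takes 0.05 s, during which the arm holds its last target. There are 200 camera calls.

## Working session

There is one attempt and no reset: what is moved stays moved. The work goes in short steps, Python scripts to look and compute and a shell command to move; the robot and the scene stay as the last step left them, time stands still between calls to the robot, and variables do not carry over. Pictures are saved under pics/ and viewed, at most 14 in all, crops included, and the job is handed in when it is done.

```bash
ls; mkdir -p pics
python3 - <<'E'
from plant import r, optics
import cv2,numpy as np
print(r.get_state())
for n in ("top","side"):
    p,d=optics.snapshot(n); cv2.imwrite(f"pics/{n}0.png",p); np.savez(f"pics/{n}0.npz",p=p,d=d)
    print(n,optics.calibration(n), (d>0).mean())
print(optics.calibration("wrist"))
E
```

```text
pics
{'clock': 0.0, 'q': array([-1.18920911,  0.68996734, -0.19452438,  1.56638456,  0.15731885,
        0.90249355, -0.21508696]), 'qd': array([ 0.00057283, -0.00014633,  0.00164137,  0.00080154,  0.00126237,
       -0.00166582, -0.00017923]), 'joint_torque': array([-8.26262340e-05, -5.27575958e+01, -1.26734544e+00, -1.53431547e+01,
       -5.27027913e-02,  6.47331937e-03,  1.60552081e-04]), 'tool_pos': array([0.21283612, 0.5869506 , 0.23790989]), 'eef_rot': array([ 1.72958309e-01,  9.84928708e-01, -9.24817445e-04, -8.83800236e-05]), 'contact_force': array([-0.30419543, -0.70916424,  0.67694539]), 'moment': array([0.0157103 , 0.01128865, 0.00144729]), 'finger_force': 0.0, 'opening': 0.9998104112152548}
top {'vfov': 54.12851203663103, 'cx': 253.549751900922, 'cy': 197.277575303323, 'cam_to_world': array([[ 0.02531787,  0.99399446, -0.10646139,  0.388869  ],
       [-0.99967293,  0.02478913, -0.00628714,  0.0240086 ],
       [-0.0036103 ,  0.10658575,  0.99429696,  1.29398616],
       [ 0.        ,  0.        ,  0.        ,  1.        ]])} 0.9959971110026041
side {'vfov': 50.61718840200463, 'cx': 257.361896323306, 'cy': 184.57391720088026, 'cam_to_world': array([[-0.80242234,  0.3847632 , -0.45615311, -0.16200024],
       [-0.59639962, -0.49062466,  0.63529122,  0.99263813],
       [ 0.02063672,  0.78182141,  0.62316082,  1.03277166],
       [ 0.        ,  0.        ,  0.        ,  1.        ]])} 0.9957936604817709
{'vfov': 63.666204968269774, 'cx': 253.24909997137783, 'cy': 191.88534571688885, 'tool_from_camera': array([[ 7.56978911e-05,  9.49470408e-01,  3.13856558e-01,
         8.26775178e-02],
       [ 9.99999538e-01,  2.29000758e-04, -9.33953080e-04,
         1.12058343e-04],
       [-9.58634201e-04,  3.13856484e-01, -9.49469951e-01,
        -1.45014474e-01],
       [ 0.00000000e+00,  0.00000000e+00,  0.00000000e+00,
         1.00000000e+00]])}
```

View pics/top0.png

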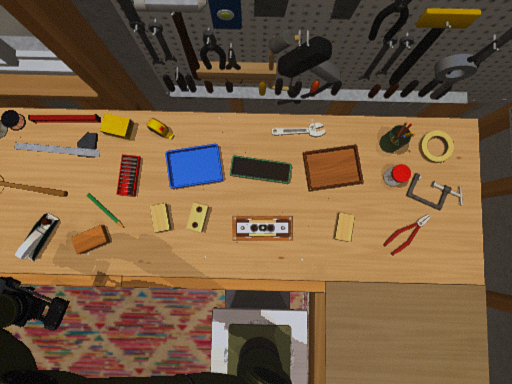

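View pics/side0.png

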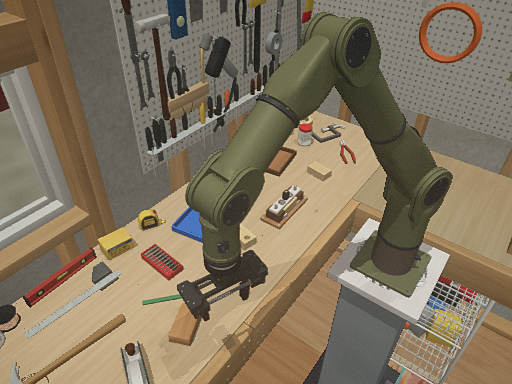

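The top view shows:
- Blanks at about (160,218) and (344,227), and the drilled block at (198,217).
- The jig at (263,228).
- Trays: blue (195,166), green (261,169), wooden (333,168).
- The red box at (128,175) and the jar at (397,175).

Next I'll measure these by colour mask and plane casting.

```bash
cat > h.py <<'E'
import numpy as np, cv2
from scipy.spatial.transform import Rotation as R
from plant import r, optics
def cam(name, st=None):
    c=optics.calibration(name); 
    f=192/np.tan(np.radians(c["vfov"]/2))
    if name=="wrist":
        T=np.eye(4); T[:3,:3]=R.from_quat(st["eef_rot"]).as_matrix(); T[:3,3]=st["tool_pos"]
        M=T@c["tool_from_camera"]
    else: M=c["cam_to_world"]
    return f,c["cx"],c["cy"],M
def plane(k,uv,z):
    f,cx,cy,M=k; uv=np.atleast_2d(uv).astype(float)
    d=np.c_[(uv[:,0]-cx)/f,-(uv[:,1]-cy)/f,-np.ones(len(uv))]@M[:3,:3].T
    return M[:3,3]+d*((z-M[2,3])/d[:,2])[:,None]
def rect(k,cnt,z):
    """min area rect in world mm at plane z: centre, sides, yaw of long side (deg)"""
    P=plane(k,cnt.reshape(-1,2),z)[:,:2]*1000
    (c,s,a)=cv2.minAreaRect(P.astype(np.float32))
    if s[0]<s[1]: s=s[::-1]; a+=90
    return np.round(c,1),np.round(s,1),round((a+90)%180-90,1)
def blobs(m,amin):
    m=cv2.morphologyEx(m.astype(np.uint8),cv2.MORPH_OPEN,np.ones((2,2)))
    return [c for c in cv2.findContours(m,cv2.RETR_EXTERNAL,cv2.CHAIN_APPROX_NONE)[0] if cv2.contourArea(c)>amin]
E
python3 - <<'E'
from h import *
z=np.load("pics/top0.npz");p,d=z["p"],z["d"];k=cam("top")
hsv=cv2.cvtColor(p,cv2.COLOR_BGR2HSV)
for n,u,v in [("blank",160,218),("blankR",344,227),("drilled",193,217),("bench",230,195),("jigplate",243,228),("jigbase",237,220),("green",235,170),("wood",333,168),("woodrim",304,170),("blue",195,166)]:
    print(n,hsv[v,u],d[v,u])
f,cx,cy,M=k
v,u=np.mgrid[:384,:512];P=np.stack([(u-cx)/f*d,-(v-cy)/f*d,-d],-1)@M[:3,:3].T+M[:3,3]
for u,v in [(160,218),(344,227),(193,217),(230,195),(243,228),(195,166),(261,169),(333,168),(128,175),(402,174)]: print(u,v,P[v,u].round(4))
H,S,V=cv2.split(hsv)
print("blue");[print(rect(k,c,.025)) for c in blobs((H>100)&(H<125)&(S>150)&(V>80),500) if 140<c[:,0,1].mean()<190]
pale=P[...,2]>.02
pale[:, :140]=0;pale[:205]=0;pale[250:]=0;pale[:,370:]=0
print("tall");[print(c.reshape(-1,2).mean(0),rect(k,c,.032)) for c in blobs(pale,60)]
print("low");m=(P[...,2]>.012)&(P[...,2]<.12);m[:140]=0;m[192:]=0;m[:,:110]=0;m[:,420:]=0
[print(c.reshape(-1,2).mean(0),rect(k,c,.022)) for c in blobs(m,60)]
E
```

```text
blank [ 21 129 199] 1.2601326
blankR [ 20 135 194] 1.2570106
drilled [ 23 124 197] 1.2582061
bench [ 16 137 183] 1.3010267
jigplate [22 40 95] 1.2161767
jigbase [ 11 196  73] 1.2469678
green [ 0 42 36] 1.3068289
wood [ 13 186 151] 1.3103918
woodrim [ 17 128 179] 1.306482
blue [110 203 202] 1.3119857
160 218 [0.446  0.3438 0.0348]
344 227 [ 0.4315 -0.273   0.0325]
193 217 [0.452  0.233  0.0366]
230 195 [0.5332 0.1139 0.0015]
243 228 [0.4186 0.0633 0.0743]
195 166 [0.6319 0.2393 0.0019]
261 169 [0.6262 0.0088 0.006 ]
333 168 [ 0.6369 -0.2422  0.0009]
128 175 [0.5916 0.4655 0.0191]
402 174 [ 0.6065 -0.4493  0.0846]
blue
(array([626. , 236.6]), array([181.5, 130.7]), -79.6)
tall
[262.99275362 228.74637681] (array([418.1,  -2.4]), array([174.4,  60.1]), -88.6)
[345.2875 227.9625] (array([ 429.1, -276.9]), array([89.6, 54.1]), -9.6)
[197.78205128 218.46153846] (array([449.6, 217.1]), array([89.3, 54.6]), -12.5)
[160.49367089 218.74683544] (array([444.7, 342.3]), array([90. , 54.6]), 12.3)
low
[398.10144928 175.8115942 ] (array([ 610.9, -459.9]), array([93.3, 67. ]), -64.4)
[129.54326923 172.87019231] (array([595.5, 461. ]), array([125. ,  62.9]), -4.4)
[333.48255814 168.36918605] (array([ 632.6, -239.7]), array([189.2, 136.4]), -80.4)
[183.34883721 157.93023256] (array([660.6, 271.4]), array([216.2, 103.7]), -46.0)
[395.33333333 144.97222222] (array([ 713.5, -455.2]), array([97.2, 38.7]), -88.6)
```

```bash
cat > go.py <<'E'
# usage: go.py x y z(mm) ang(deg of tool y axis in world) -> needed turn and shift (fractions, tool axes)
import sys; from h import *
x,y,z,a=map(float,sys.argv[1:5]); s=r.get_state(); A=R.from_quat(s["eef_rot"])
c,n=np.cos(np.radians(a)),np.sin(np.radians(a))
T=R.from_matrix(np.c_[[-n,c,0]*np.array(-1.)if 0 else np.array([n*-1,c,0])*-1+0,[c,n,0],[0,0,-1]]) if 0 else None
Y=np.array([c,n,0]);Z=np.array([0,0,-1.]);X=np.cross(Y,Z);T=R.from_matrix(np.c_[X,Y,Z])
w=(A.inv()*T).as_rotvec(); d=T.inv().apply(np.array([x,y,z])/1000-s["tool_pos"])
yy=A.apply([0,1,0])
print("t %.2f tcp"%s["clock"],(s["tool_pos"]*1000).round(1),"yang %.1f"%np.degrees(np.arctan2(yy[1],yy[0])),"F",s["contact_force"].round(1),"op %.3f ff %.1f"%(s["opening"],s["finger_force"]),"q7 %.2f"%s["q"][6])
print("turn frac",(w/np.pi).round(4),"deg %.1f"%np.degrees(np.linalg.norm(w)),"rows>=%.1f"%(np.degrees(np.linalg.norm(w))/7),"| shift frac after turn",(d/.025).round(2))
E
sed -i '/^T=R/d' go.py
python3 go.py 418 -2 180 1.4
```

```text
t 0.10 tcp [212.8 587.1 238. ] yang 70.1 F [-0.4 -0.1 -0.8] op 0.998 ff 0.0 q7 -0.22
turn frac [-4.000e-04  3.000e-04  3.815e-01] deg 68.7 rows>=9.8 | shift frac after turn [-23.76   7.63   2.32]
```

```bash
for i in 1 2; do python3 -m pendant '[[0,0,0,0,0,0.0382],[0,0,0,0,0,0.0382],[0,0,0,0,0,0.0382],[0,0,0,0,0,0.0382],[0,0,0,0,0,0.0382]]' 1 30; done; python3 go.py 418 -2 180 1.4
for i in 1 2 3 4; do python3 -m pendant '[[-0.95,0.305,0.09,0,0,0],[-0.95,0.305,0.09,0,0,0],[-0.95,0.305,0.09,0,0,0],[-0.95,0.305,0.09,0,0,0],[-0.95,0.305,0.09,0,0,0]]' | tail -3; done; python3 go.py 418 -2 180 1.4
```

```text
clock: 0.52
tool_pos: [0.2128, 0.5873, 0.2383]
eef_rot: [0.459, 0.888, -0.0, 0.0]
contact_force: [-0.5, -0.1, -0.6]
opening: 1.005
finger_force: 0.0
clock: 0.93
tool_pos: [0.2127, 0.5873, 0.2383]
eef_rot: [0.701, 0.713, -0.0, 0.0]
contact_force: [0.0, 0.2, 0.2]
opening: 1.001
finger_force: 0.0
t 0.93 tcp [212.7 587.3 238.3] yang 1.0 F [0.  0.2 0.2] op 1.001 ff 0.0 q7 -1.16
turn frac [-0.0001  0.0003 -0.0023] deg 0.4 rows>=0.1 | shift frac after turn [-23.77   7.63   2.33]
contact_force: [0.2, -0.0, -0.3]
opening: 0.996
finger_force: 0.0
contact_force: [-0.1, -0.6, 0.5]
opening: 0.999
finger_force: 0.0
contact_force: [0.2, -0.5, -0.5]
opening: 1.001
finger_force: 0.0
contact_force: [0.0, 0.6, -0.3]
opening: 0.999
finger_force: 0.0
t 2.60 tcp [376.5 115.1 193.5] yang 1.3 F [ 0.   0.6 -0.3] op 0.999 ff 0.0 q7 -0.37
turn frac [-0.0001 -0.     -0.0004] deg 0.1 rows>=0.0 | shift frac after turn [-4.72  1.54  0.54]
```

```bash
python3 -m pendant '[[-0.94,0.31,0.11,0,0,0],[-0.94,0.31,0.11,0,0,0],[-0.94,0.31,0.11,0,0,0],[-0.94,0.31,0.11,0,0,0],[-0.94,0.31,0.11,0,0,0]]' | tail -1;python3 -m pendant '[[0,0,0,0,0,0],[0,0,0,0,0,0]]' | tail -1
python3 go.py 418 -2 180 1.4
cat >> h.py <<'E'
def wshot(name):
    s=r.get_state(); p,d=optics.snapshot("wrist"); cv2.imwrite(f"pics/{name}.png",p)
    k=cam("wrist",s); f,cx,cy,M=k; v,u=np.mgrid[:384,:512]
    P=np.stack([(u-cx)/f*d,-(v-cy)/f*d,-d],-1)@M[:3,:3].T+M[:3,3]
    np.savez(f"pics/{name}.npz",p=p,d=d,P=P,M=M); return p,P,k
E
python3 - <<'E'
from h import *
p,P,k=wshot("w1"); Z=P[...,2]
for lo,hi,z in [(.05,.064,.056),(.080,.096,.088),(.038,.050,.044),(.07,.078,.074)]:
    print(z);[print(c.reshape(-1,2).mean(0).round(),rect(k,c,z),np.median(Z[c[:,0,1],c[:,0,0]]).round(4)) for c in blobs((Z>lo)&(Z<hi),150)]
E
```

```text
finger_force: 0.0
finger_force: 0.0
t 3.18 tcp [417.9  -1.6 179.7] yang 1.1 F [-0.   0.5 -0.1] op 1.000 ff 0.0 q7 -0.13
turn frac [-0.0001  0.0001 -0.0016] deg 0.3 rows>=0.0 | shift frac after turn [-0.02  0.   -0.01]
0.056
[260. 175.] (array([423.1,  -0.7]), array([167.5,  33.9]), -88.6) 0.0536
0.088
[260. 193.] (array([423. ,   1.5]), array([23.8, 18.8]), -88.9) 0.0824
0.044
[283. 197.] (array([447. , -20.6]), array([131.8,  10.9]), -88.6) 0.0411
[237. 197.] (array([401.1, -21.5]), array([131.8,  11.1]), -89.5) 0.045
[260. 101.] (array([421.5,  66. ]), array([57.8, 39. ]), 1.1) 0.0447
0.074
```

View pics/w1.png

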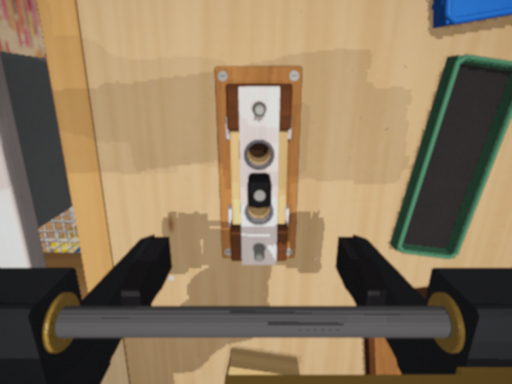

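The wrist view shows the plate with its grip block around (260,193) and both dowels at (260,108) and (260,250). The measured plate is 167.5 x 33.9 mm, centred at (423, 0), which matches the spec. Now descending to grip.

```bash
python3 -m pendant '[[0.05,0.1,0,0,0,-0.001],[0.04,0.1,0.5,0,0,0],[0,0,0.8,0,0,0],[0,0,0.8,0,0,0],[0,0,0.8,0,0,0]]' 0 | tail -1;python3 -m pendant '[[0,0,0.7,0,0,0],[0,0,0.6,0,0,0],[0,0,0.4,0,0,0],[0,0,0,0,0,0],[0,0,0,0,0,0]]' | tail -3
python3 go.py 423 0.5 64 1.2
python3 -m pendant '[[0,0,0,0,0,0],[0,0,0,0,0,0],[0,0,0,0,0,0],[0,0,0,0,0,0],[0,0,0,0,0,0]]' -0.3 10 | tail -3; python3 -m pendant '[[0,0,0,0,0,0],[0,0,0,0,0,0],[0,0,0,0,0,0],[0,0,0,0,0,0]]' -1 10; python3 go.py 423 0.5 64 1.2
```

```text
finger_force: 0.0
contact_force: [-0.2, -0.0, 0.6]
opening: 0.5
finger_force: 0.0
t 4.07 tcp [423.6   2.8  65.7] yang 1.6 F [-0.2 -0.   0.6] op 0.500 ff 0.0 q7 -0.17
turn frac [-0.0005 -0.0001  0.0022] deg 0.4 rows>=0.1 | shift frac after turn [-0.09 -0.03  0.07]
contact_force: [0.8, 0.3, 0.7]
opening: 0.348
finger_force: 0.0
clock: 4.82
tool_pos: [0.4232, 0.002, 0.0658]
eef_rot: [0.698, 0.716, -0.001, -0.001]
contact_force: [-0.7, -0.4, 3.4]
opening: 0.226
finger_force: 10.0
t 4.82 tcp [423.2   2.   65.8] yang 1.5 F [-0.7 -0.4  3.4] op 0.226 ff 10.0 q7 -0.17
turn frac [-0.0006 -0.      0.0016] deg 0.3 rows>=0.0 | shift frac after turn [-0.06 -0.01  0.07]
```

```bash
python3 -m pendant '[[0,0,0,0,0,0],[0,0,0,0,0,0],[0,0,-0.1,0,0,0],[0,0,-0.2,0,0,0],[0,0,-0.2,0,0,0]]' - 40 | tail -3;  python3 -m pendant '[[0,0,-0.2,0,0,0],[0,0,-0.3,0,0,0],[0,0,-0.3,0,0,0],[0,0,-0.3,0,0,0],[0,0,-0.3,0,0,0]]' | tail -3; python3 -m pendant '[[0,0,-0.3,0,0,0],[0,0,-0.3,0,0,0],[0,0,-0.3,0,0,0],[0,0,-0.3,0,0,0],[0,0,-0.3,0,0,0]]' | tail -3
python3 go.py 423 0.5 145 1.5
```

```text
contact_force: [-0.0, -0.0, -2.0]
opening: 0.222
finger_force: 40.0
contact_force: [0.3, -0.2, -2.3]
opening: 0.222
finger_force: 40.0
contact_force: [-0.1, -1.4, -2.6]
opening: 0.222
finger_force: 40.0
t 6.07 tcp [423.5   2.  151.5] yang 1.5 F [-0.1 -1.4 -2.6] op 0.222 ff 40.0 q7 -0.16
turn frac [-0.0005 -0.     -0.    ] deg 0.1 rows>=0.0 | shift frac after turn [-0.06 -0.02  0.26]
```

Run:
```python
from h import *
p,P,k=wshot("w2"); Z=P[...,2]
q,_=optics.snapshot("side"); cv2.imwrite("pics/s2.png",np.hstack([cv2.resize(q[120:280,180:400],(440,320)),cv2.resize(p,(360,320))]))
# jig block top now visible
hsv=cv2.cvtColor(p,cv2.COLOR_BGR2HSV)
z=np.load("pics/w1.npz"); print(hsv[190,400:512:12])
print("green tray W1 view:")
h=cv2.cvtColor(z["p"],cv2.COLOR_BGR2HSV); print(h[150,395:470:6])
```

```text
[[ 18  90 204]
 [ 18  93 208]
 [ 71 102  60]
 [174  24  54]
 [  8  19  55]
 [  8  19  53]
 [173  20  52]
 [ 69  64  52]
 [ 73 108  83]
 [ 18  91 211]]
green tray W1 view:
[[ 18  93 194]
 [ 18  92 194]
 [ 18  93 206]
 [ 18  92 203]
 [ 35  66  66]
 [ 72 104  54]
 [ 71  98 130]
 [  0  21  49]
 [ 10  16  49]
 [  8  21  49]
 [  0  16  48]
 [  0  16  49]
 [  0  16  49]]
```

View pics/s2.png

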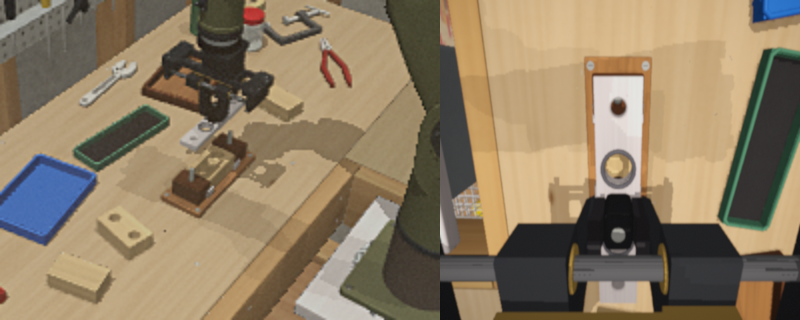

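The plate is held level and clear of the dowels. Next, the green tray.

Run:
```python
from h import *
for n,nm in [("top0","top"),("w2","wrist")]:
    z=np.load(f"pics/{n}.npz");p=z["p"];k=cam(nm,r.get_state())
    if nm=="wrist": k=k[:3]+(z["M"],)
    H,S,V=cv2.split(cv2.cvtColor(p,cv2.COLOR_BGR2HSV))
    m=((H>55)&(H<95)&(S>50)&(V<170)).astype(np.uint8); m=cv2.morphologyEx(m,cv2.MORPH_CLOSE,np.ones((5,5)))
    for c in blobs(m,300): print(nm,cv2.boundingRect(c),rect(k,c,.021))
```

```text
top (5, 372, 49, 12) (array([-81.3, 745.8]), array([157.5,  34.2]), -88.5)
top (16, 295, 29, 30) (array([133.4, 761. ]), array([97., 85.]), -2.0)
wrist (398, 59, 114, 219) (array([618.5,  10.7]), array([202.6,  77.9]), 83.4)
```

```bash
python3 -m pendant '[[0,0.3,-0.2,0,0,0.022],[0,0.8,-0.3,0,0,0.023],[0,1,-0.3,0,0,0],[0,1,-0.2,0,0,0],[0,0.6,0,0,0,0]]'|tail -3; python3 -m pendant '[[0,0.2,0,0,0,0],[0,0,0,0,0,0],[0,0,0,0,0,0]]' |tail -1
python3 - <<'E'
from h import *
p,P,k=wshot("w3")
H,S,V=cv2.split(cv2.cvtColor(p,cv2.COLOR_BGR2HSV))
m=((H>55)&(H<95)&(S>50)&(V<170)).astype(np.uint8); m=cv2.morphologyEx(m,cv2.MORPH_CLOSE,np.ones((5,5)))
for c in blobs(m,300): print(cv2.boundingRect(c),rect(k,c,.021))
d=((V<75)&(S<60)&(abs(P[...,2]-.006)<.02)).astype(np.uint8)
for c in blobs(d,1500): print("liner",cv2.boundingRect(c),rect(k,c,.004), rect(k,c,.021))
cv2.imwrite("pics/w3.png",p)
E
python3 go.py 620 9 200 -6.6
```

```text
contact_force: [0.6, 0.4, -3.0]
opening: 0.224
finger_force: 40.0
finger_force: 40.0
(318, 32, 94, 210) (array([622.8,  10.4]), array([201.7,  70.5]), 83.3)
liner (325, 41, 74, 192) (array([626.7,   8.8]), array([194.4,  55.7]), 83.4) (array([621.4,  12.4]), array([183.9,  52.7]), 83.4)
t 6.88 tcp [518.5  -6.6 174.9] yang -6.6 F [ 0.2  0.5 -1.9] op 0.224 ff 40.0 q7 -0.20
turn frac [-0.0016  0.0002  0.    ] deg 0.3 rows>=0.0 | shift frac after turn [ 1.09  3.96 -1.  ]
```

View pics/w3.png

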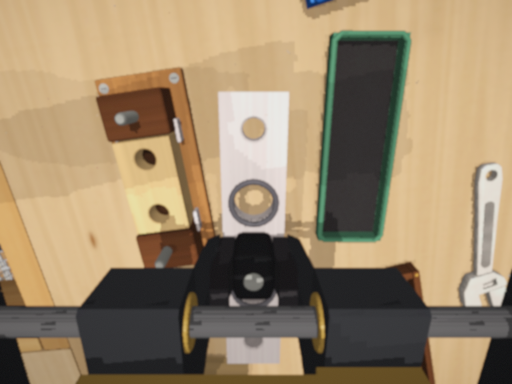

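Tray centre measures (623, 10), yaw -6.6°, outer size 202 x 70 mm against the expected 204 x 68. Moving over it and lowering.

```bash
python3 go.py 623 11 100 -6.6|tail -1; python3 -m pendant '[[0.1,0.4,0.2,0.0005,0,0],[0.25,0.9,0.6,0.0005,0,0],[0.32,1,0.8,0.0005,0,0],[0.3,1,0.8,0,0,0],[0.2,0.8,0.6,0,0,0]]'|tail -3; python3 -m pendant '[[0,0,0,0,0,0],[0,0,0,0,0,0]]' |tail -1;python3 go.py 623 11 30 -6.6
```

```text
turn frac [-0.0016  0.0002  0.    ] deg 0.3 rows>=0.0 | shift frac after turn [1.18 4.07 3.  ]
contact_force: [1.0, 0.6, -2.4]
opening: 0.223
finger_force: 40.0
finger_force: 40.0
t 7.47 tcp [623.7  11.   98.5] yang -6.6 F [ 0.2  0.2 -2.5] op 0.226 ff 40.0 q7 -0.21
turn frac [-0.0033  0.0002  0.0002] deg 0.6 rows>=0.1 | shift frac after turn [-0.   -0.03  2.74]
```

```bash
python3 -m pendant '[[0,0,0.3,-0.0017,0,0],[0,0,0.5,-0.0016,0,0],[0,0,0.6,0,0,0],[0,0,0.6,0,0,0],[0,0,0.4,0,0,0]]'|tail -3; python3 -m pendant '[[0,0,0.25,0,0,0],[0,0,0,0,0,0],[0,0,0,0,0,0]]' |tail -1;python3 go.py 623 11 24 -6.6
python3 -m pendant '[[0,0,0.08,0,0,0],[0,0,0.08,0,0,0],[0,0,0,0,0,0]]' |tail -3;python3 go.py 623 11 24 -6.6
```

```text
contact_force: [-0.4, -0.6, -3.2]
opening: 0.225
finger_force: 40.0
finger_force: 40.0
t 8.13 tcp [625.4  10.5  34.2] yang -6.6 F [-0.2  0.4 -1.7] op 0.226 ff 40.0 q7 -0.22
turn frac [ 0.0013  0.0001 -0.0001] deg 0.2 rows>=0.0 | shift frac after turn [ 0.01 -0.1   0.41]
contact_force: [-0.3, -1.1, -3.3]
opening: 0.224
finger_force: 40.0
t 8.38 tcp [625.8  10.6  30.1] yang -6.6 F [-0.3 -1.1 -3.3] op 0.224 ff 40.0 q7 -0.22
turn frac [ 0.0015  0.     -0.    ] deg 0.3 rows>=0.0 | shift frac after turn [ 0.   -0.11  0.24]
```

```bash
python3 -m pendant '[[0,-0.05,0.1,0.001,0,0],[0,-0.05,0.05,0,0,0],[0,0,0,0,0,0]]' |tail -3;python3 -m pendant '[[0,0,0.05,0,0,0],[0,0,0,0,0,0]]' |tail -3;python3 -m pendant '[[0,0,0.05,0,0,0],[0,0,0,0,0,0]]' |tail -3;python3 go.py 623 11 24 -6.6
```

```text
contact_force: [-0.1, -0.3, -2.8]
opening: 0.219
finger_force: 40.0
contact_force: [-0.0, -0.1, -1.5]
opening: 0.218
finger_force: 40.0
contact_force: [-0.6, 0.6, 0.3]
opening: 0.224
finger_force: 40.0
t 8.97 tcp [623.4  10.9  23.9] yang -6.6 F [-0.6  0.6  0.3] op 0.224 ff 40.0 q7 -0.22
turn frac [ 0.0005  0.     -0.    ] deg 0.1 rows>=0.0 | shift frac after turn [ 0.   -0.02 -0.  ]
```

```bash
python3 -m pendant '[[0,0,0.03,0,0,0],[0,0,0,0,0,0]]' - 5|tail -2;python3 -m pendant '[[0,0,0,0,0,0],[0,0,0,0,0,0],[0,0,0,0,0,0],[0,0,0,0,0,0]]' -0.36 |tail -3; python3 -m pendant '[[0,0,-0.3,0,0,0],[0,0,-0.5,0,0,0],[0,0,-0.8,0,0,0],[0,0,-1,0,0,0],[0,0,-1,0,0,0]]'|tail -3;  python3 go.py 423 -0 160 1.2
```

```text
opening: 0.225
finger_force: 5.0
contact_force: [0.5, -0.6, 0.5]
opening: 0.321
finger_force: 0.0
contact_force: [1.1, -0.3, 0.3]
opening: 0.318
finger_force: 0.0
t 9.88 tcp [623.   10.8 114.6] yang -6.6 F [ 1.1 -0.3  0.3] op 0.318 ff 0.0 q7 -0.21
turn frac [ 0.0003  0.0001 -0.0434] deg 7.8 rows>=1.1 | shift frac after turn [-0.27 -8.01 -1.81]
```

```bash
python3 -m pendant '[[0,0,-0.4,0,0,-0.0217],[0,-0.5,-0.8,0,0,-0.0217],[0,-0.9,-0.5,0,0,0],[0,-1,-0.1,0,0,0],[0,-1,0,0,0,0]]' 1 |tail -1;python3 -m pendant '[[-0.1,-1,0,0,0,0],[-0.1,-1,0,0,0,0],[-0.1,-1,0,0,0,0],[0,-1,0,0,0,0],[0,-0.6,0,0,0,0]]' |tail -1; python3 -m pendant '[[0,0,0,0,0,0],[0,0,0,0,0,0]]'|tail -1; python3 go.py 423 -0 16 1.2
python3 - <<'E'
from h import *
p,P,k=wshot("w4"); Z=P[...,2]
H,S,V=cv2.split(cv2.cvtColor(p,cv2.COLOR_BGR2HSV))
m=(S<190)&(V>120)&(Z>.034)&(Z<.056)
m=cv2.morphologyEx(m.astype(np.uint8),cv2.MORPH_CLOSE,np.ones((7,7)))
for c in blobs(m,300): print(cv2.boundingRect(c),rect(k,c,.044))
q,_=optics.snapshot("top"); cv2.imwrite("pics/t4.png",np.hstack([cv2.resize(q[130:250,140:370],(460,240)),cv2.resize(p,(320,240))]))
E
```

```text
finger_force: 0.0
finger_force: 0.0
finger_force: 0.0
t 10.88 tcp [4.239e+02 1.000e-01 1.586e+02] yang 1.2 F [ 0.8 -0.4  0.2] op 1.002 ff 0.0 q7 -0.16
turn frac [0.001  0.0001 0.    ] deg 0.2 rows>=0.0 | shift frac after turn [-0.   -0.04  5.7 ]
(222, 137, 62, 100) (array([422.9,  -0.7]), array([91.4, 54.7]), -88.9)
```

View pics/t4.png

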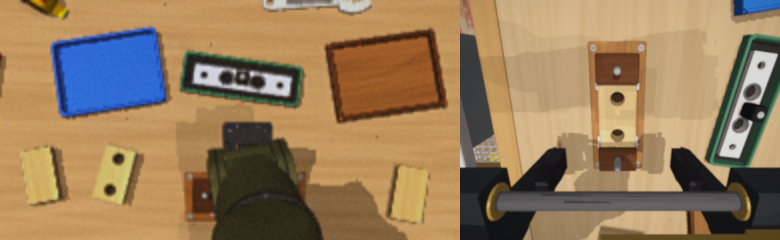

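The plate lies flat and centred in the green tray, and the jig block is exposed at (423, -0.7). Picking it.

```bash
python3 -m pendant '[[0,-0.02,0.5,0.001,0,0],[-0.02,-0.02,1,0,0,0],[0,0,1,0,0,0],[0,0,1,0,0,0],[0,0,1,0,0,0]]' 0.7 |tail -1;python3 -m pendant '[[0,0,0.6,0,0,0],[0,0,0.4,0,0,0],[0,0,0,0,0,0],[0,0,0,0,0,0]]' |tail -3; python3 go.py 423 -0.7 17 1.2
```

```text
finger_force: 0.0
contact_force: [0.1, 0.0, 1.1]
opening: 0.851
finger_force: 0.0
t 11.73 tcp [430.3  -1.1  44.3] yang 1.2 F [0.1 0.  1.1] op 0.851 ff 0.0 q7 -0.71
turn frac [-0.0048  0.0005  0.0002] deg 0.9 rows>=0.1 | shift frac after turn [ 0.02 -0.29  1.09]
```

```bash
python3 -m pendant '[[0,0,0,0,0,0],[0,0,0,0,0,0],[0,0,0,0,0,0]]' |tail -1; python3 go.py 423 -0.7 17 1.2; python3 -m pendant '[[0,-0.1,0.1,0,0,0],[0,-0.1,0.1,0,0,0],[0,-0.1,0.1,0,0,0],[0,0,0.1,0,0,0],[0,0,0,0,0,0]]' |tail -1; python3 go.py 423 -0.7 17 1.2; python3 -c "
from plant import r;print(r.get_state()['q'].round(2))"
```

```text
finger_force: 0.0
t 11.98 tcp [429.4  -1.1  45.1] yang 1.2 F [ 0.4  0.3 -0.2] op 0.849 ff 0.0 q7 -0.72
turn frac [-0.0049  0.0005 -0.    ] deg 0.9 rows>=0.1 | shift frac after turn [ 0.02 -0.25  1.13]
finger_force: 0.0
t 12.40 tcp [424.6  -1.8  38.5] yang 1.3 F [-0.5  0.7 -0. ] op 0.848 ff 0.0 q7 -1.41
turn frac [-0.0056  0.001   0.0004] deg 1.0 rows>=0.1 | shift frac after turn [ 0.04 -0.06  0.86]
[-0.07  0.87 -0.05  2.28  1.32  0.05 -1.41]
```

```bash
python3 -m pendant '[[0,-0.02,0.1,-0.002,0,0],[0,-0.02,0.1,-0.002,0,0],[0,-0.02,0.1,0,0,0],[0,0,0.1,0,0,0],[0,0,0,0,0,0]]' |tail -1; python3 go.py 423 -0.7 17 1.2;  python3 -m pendant '[[0,0,0.1,0,0,0],[0,0,0.1,0,0,0],[0,0,0.1,0,0,0],[0,0,0.1,0,0,0],[0,0,0,0,0,0]]' |tail -1; python3 go.py 423 -0.7 17 1.2; python3 -c "
from plant import r;print(r.get_state()['q'].round(2))"
```

```text
finger_force: 0.0
t 12.82 tcp [423.1  -2.4  29.8] yang 1.2 F [0.2 0.4 0.4] op 0.851 ff 0.0 q7 -1.80
turn frac [-0.0032  0.0013 -0.0002] deg 0.6 rows>=0.1 | shift frac after turn [ 0.07 -0.    0.51]
finger_force: 0.0
t 13.23 tcp [422.9  -2.4  19.5] yang 1.2 F [0.1 0.2 0.1] op 0.853 ff 0.0 q7 -1.85
turn frac [-0.0032  0.0013  0.    ] deg 0.6 rows>=0.1 | shift frac after turn [0.07 0.   0.1 ]
[ 0.04  0.92 -0.24  2.29  1.76  0.2  -1.85]
```

The arm redundancy handled the near-singular wrist, and the tool is now on target. Closing.

```bash
python3 -m pendant '[[0.05,0,0.05,-0.003,0.001,0],[0,0,0.05,0,0,0],[0,0,0,0,0,0]]' |tail -1; python3 go.py 423 -0.7 17 1.2;  python3 -m pendant '[[0,0,0,0,0,0],[0,0,0,0,0,0],[0,0,0,0,0,0],[0,0,0,0,0,0],[0,0,0,0,0,0]]' -1 10 |tail -3; python3 -m pendant '[[0,0,0,0,0,0],[0,0,0,0,0,0],[0,0,0,0,0,0]]' - 30|tail -3; python3 go.py 423 -0.7 17 1.2
```

```text
finger_force: 0.0
t 13.48 tcp [422.8  -1.1  17.2] yang 1.2 F [-0.5  1.  -0.1] op 0.850 ff 0.0 q7 -1.90
turn frac [-0.0003  0.0002  0.    ] deg 0.1 rows>=0.0 | shift frac after turn [0.01 0.01 0.01]
contact_force: [-0.7, 0.5, 0.7]
opening: 0.592
finger_force: 10.0
contact_force: [0.3, 0.3, 1.3]
opening: 0.591
finger_force: 30.0
t 14.15 tcp [423.2  -1.   17.5] yang 1.2 F [0.3 0.3 1.3] op 0.591 ff 30.0 q7 -1.90
turn frac [0.     0.0004 0.0001] deg 0.1 rows>=0.0 | shift frac after turn [ 0.01 -0.01  0.02]
```

```bash
python3 -m pendant '[[0,0,-0.1,0,0,0],[0,0,-0.15,0,0,0],[0,0,-0.15,0,0,0],[0,0,-0.15,0,0,0],[0,0,-0.15,0,0,0]]' |tail -3; python3 go.py 423 -0.7 110 1.2; python3 -m pendant '[[0,0,-0.15,0,0,0],[0,0,-0.15,0,0,0],[0,0,-0.2,0,0,0],[0,0,-0.2,0,0,0],[0,0,-0.2,0,0,0]]' |tail -3; python3 go.py 423 -0.7 110 1.2;python3 -m pendant '[[0,0,-0.4,0,0,0],[0,0,-0.4,0,0,0],[0,0,-0.4,0,0,0],[0,0,-0.4,0,0,0],[0,0,-0.4,0,0,0]]' |tail -3; python3 go.py 640 -204 130 99.6;python3 -c "
from plant import r;print(r.get_state()['q'].round(2))"
```

```text
contact_force: [-0.2, 0.8, -0.6]
opening: 0.59
finger_force: 30.0
t 14.57 tcp [423.2  -0.9  35.5] yang 1.2 F [-0.2  0.8 -0.6] op 0.590 ff 30.0 q7 -1.81
turn frac [0.0001 0.0004 0.0002] deg 0.1 rows>=0.0 | shift frac after turn [ 0.01 -0.01 -2.98]
contact_force: [-0.2, 0.1, -0.9]
opening: 0.588
finger_force: 30.0
t 14.98 tcp [423.4  -0.6  58. ] yang 1.3 F [-0.2  0.1 -0.9] op 0.588 ff 30.0 q7 -1.39
turn frac [0.0002 0.0008 0.0006] deg 0.2 rows>=0.0 | shift frac after turn [-0.   -0.01 -2.08]
contact_force: [1.3, -0.2, -1.4]
opening: 0.587
finger_force: 30.0
t 15.40 tcp [423.   -1.  108.2] yang 1.2 F [ 1.3 -0.2 -1.4] op 0.587 ff 30.0 q7 -1.11
turn frac [-3.000e-04  4.000e-04 -5.466e-01] deg 98.4 rows>=14.1 | shift frac after turn [-7.2  -9.46 -0.87]
[ 0.17  0.73 -0.44  2.26  0.99  0.35 -1.11]
```

```bash
for i in 1 2; do python3 -m pendant '[[0,0,-0.1,0,0,0.0378],[0,0,-0.1,0,0,0.0378],[0,0,-0.1,0,0,0.0378],[0,0,-0.1,0,0,0.0378],[0,0,-0.1,0,0,0.0378]]' | tail -1; done; python3 -m pendant '[[0,0,0,0,0,0.0378],[0,0,0,0,0,0.0378],[0,0,0,0,0,0]]'|tail -1; python3 go.py 520 -225 150 -80.4
```

```text
finger_force: 30.0
finger_force: 30.0
finger_force: 30.0
t 16.48 tcp [423.3  -0.9 132.8] yang -80.6 F [-0.4 -0.2 -0.5] op 0.584 ff 30.0 q7 -1.96
turn frac [ 0.0007 -0.0003 -0.0011] deg 0.2 rows>=0.0 | shift frac after turn [ 2.32  9.48 -0.69]
```

```bash
python3 -m pendant '[[0.1,0.4,-0.1,0,0,0],[0.2,0.8,-0.1,0,0,0],[0.22,0.95,-0.1,0,0,0],[0.22,0.95,-0.1,0,0,0],[0.22,0.95,-0.1,0,0,0]]'|tail -1;python3 -m pendant '[[0.22,0.95,-0.1,0,0,0],[0.22,0.95,-0.1,0,0,0],[0.22,0.95,0,0,0,0],[0.22,0.95,0,0,0,0],[0.22,0.95,0,0,0,0]]'|tail -1;python3 -m pendant '[[0.2,0.6,0,0,0,0],[0,0,0,0,0,0],[0,0,0,0,0,0]]'|tail -1;python3 go.py 520 -225 150 -80.4
python3 - <<'E'
from h import *
p,P,k=wshot("w5"); Z=P[...,2]
m=(Z>.014)&(Z<.032)
for c in blobs(m,1500): print(cv2.boundingRect(c),rect(k,c,.022))
H,S,V=cv2.split(cv2.cvtColor(p,cv2.COLOR_BGR2HSV)); print([tuple(x) for x in cv2.cvtColor(p,cv2.COLOR_BGR2HSV)[100,100:420:20]])
E
```

```text
finger_force: 30.0
finger_force: 30.0
finger_force: 30.0
t 17.57 tcp [ 517.5 -223.5  150. ] yang -80.4 F [-1.1  1.1 -0.3] op 0.587 ff 30.0 q7 -1.48
turn frac [0.0004 0.0001 0.0001] deg 0.1 rows>=0.0 | shift frac after turn [0.09 0.08 0.  ]
(180, 0, 242, 132) (array([ 618.9, -242.9]), array([186.7,  99.9]), -80.4)
[(np.uint8(18), np.uint8(85), np.uint8(229)), (np.uint8(18), np.uint8(82), np.uint8(232)), (np.uint8(18), np.uint8(82), np.uint8(229)), (np.uint8(18), np.uint8(84), np.uint8(219)), (np.uint8(18), np.uint8(82), np.uint8(218)), (np.uint8(14), np.uint8(159), np.uint8(127)), (np.uint8(15), np.uint8(150), np.uint8(187)), (np.uint8(15), np.uint8(151), np.uint8(186)), (np.uint8(15), np.uint8(150), np.uint8(185)), (np.uint8(15), np.uint8(152), np.uint8(185)), (np.uint8(15), np.uint8(154), np.uint8(181)), (np.uint8(15), np.uint8(153), np.uint8(178)), (np.uint8(15), np.uint8(154), np.uint8(171)), (np.uint8(15), np.uint8(150), np.uint8(189)), (np.uint8(15), np.uint8(150), np.uint8(190)), (np.uint8(11), np.uint8(161), np.uint8(139))]
```

View pics/w5.png

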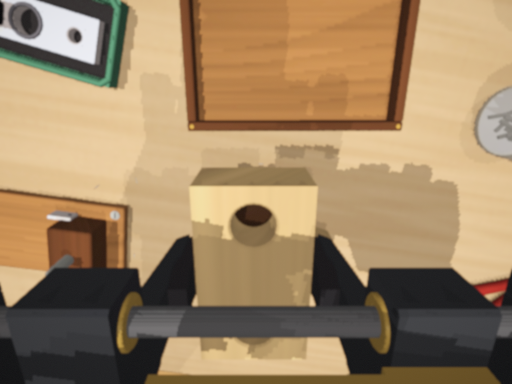

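```bash
python3 go.py 630 -203.5 60 -80.4|tail -1; python3 -m pendant '[[0.5,-0.1,0.2,0,0,0],[0.85,-0.3,0.5,0,0,0],[1,-0.35,0.8,0,0,0],[1,-0.35,0.8,0,0,0],[0.7,-0.3,0.7,0,0,0]]'|tail -1;python3 -m pendant '[[0.25,-0.1,0.4,0,0,0],[0,0,0,0,0,0]]'|tail -3;python3 go.py 630 -203.5 12 -80.4
```

```text
turn frac [0.0001 0.0003 0.0006] deg 0.1 rows>=0.0 | shift frac after turn [4.57 0.02 3.6 ]
finger_force: 30.0
contact_force: [0.3, -0.2, -1.1]
opening: 0.595
finger_force: 30.0
t 18.20 tcp [ 617.7 -164.2   62.7] yang -80.1 F [ 0.3 -0.2 -1.1] op 0.595 ff 30.0 q7 -1.59
turn frac [-0.0006  0.0008  0.0016] deg 0.3 rows>=0.0 | shift frac after turn [0.22 1.63 2.03]
```

```bash
python3 -m pendant '[[0.12,0.5,0,0,0,0.0015],[0.1,0.7,0,0,0,0],[0,0.43,0,0,0,0],[0,0,0,0,0,0]]'|tail -1;python3 go.py 630 -203.5 12 -80.4;python3 -m pendant '[[0,0,0.4,0,0,0],[0,0,0.5,0,0,0],[0,0,0.5,0,0,0],[0,0,0.3,0,0,0],[0,0,0.1,0,0,0]]'|tail -3;python3 -m pendant '[[0,0,0,0,0,0],[0,0,0,0,0,0]]'|tail -3;python3 go.py 630 -203.5 10 -80.4
```

```text
finger_force: 30.0
t 18.53 tcp [ 628.8 -212.8   65.9] yang -81.0 F [-1.2 -1.4 -0.7] op 0.585 ff 30.0 q7 -1.52
turn frac [ 0.0016  0.0003 -0.0032] deg 0.7 rows>=0.1 | shift frac after turn [ 0.11 -0.36  2.15]
contact_force: [-0.5, -0.5, -0.8]
opening: 0.584
finger_force: 30.0
contact_force: [0.7, -0.7, -1.2]
opening: 0.587
finger_force: 30.0
t 19.12 tcp [ 629.8 -207.4   20. ] yang -80.7 F [ 0.7 -0.7 -1.2] op 0.587 ff 30.0 q7 -1.55
turn frac [ 0.0003  0.0001 -0.0015] deg 0.3 rows>=0.0 | shift frac after turn [ 0.03 -0.15  0.4 ]
```

```bash
python3 -m pendant '[[0.03,-0.15,0.15,0,0,-0.0015],[0,0,0.15,0,0,0],[0,0,0.05,0,0,0],[0,0,0,0,0,0]]'|tail -3;python3 go.py 630 -203.5 9.5 -80.4;python3 -m pendant '[[0,0,0.05,0,0,0],[0,0,0.02,0,0,0],[0,0,0,0,0,0]]'|tail -3;python3 go.py 630 -203.5 9.5 -80.4
```

```text
contact_force: [0.0, -0.1, -1.2]
opening: 0.588
finger_force: 30.0
t 19.45 tcp [ 629.6 -203.8   11.1] yang -80.4 F [ 0.  -0.1 -1.2] op 0.588 ff 30.0 q7 -1.55
turn frac [ 0.0003  0.0002 -0.    ] deg 0.1 rows>=0.0 | shift frac after turn [ 0.02 -0.01  0.07]
contact_force: [0.4, -0.6, 0.3]
opening: 0.586
finger_force: 30.0
t 19.70 tcp [ 629.9 -204.2    9.7] yang -80.4 F [ 0.4 -0.6  0.3] op 0.586 ff 30.0 q7 -1.55
turn frac [ 0.0005  0.0001 -0.0002] deg 0.1 rows>=0.0 | shift frac after turn [ 0.01 -0.03  0.01]
```

```bash
python3 -m pendant '[[0,0,0.02,0,0,0],[0,0,0,0,0,0]]' - 4|tail -3;python3 -m pendant '[[0,0,0,0,0,0],[0,0,0,0,0,0],[0,0,0,0,0,0],[0,0,0,0,0,0]]' 0.34 |tail -3;python3 go.py 630 -203.5 9.5 -80.4|head -1; python3 -m pendant '[[0,0,-0.2,0,0,0],[0,0,-0.4,0,0,0],[0,0,-0.8,0,0,0],[0,0,-1,0,0,0],[0,0,-1,0,0,0]]'|tail -3; python3 go.py 430 -277 160 -99.6
```

```text
contact_force: [-0.8, 0.0, 2.4]
opening: 0.586
finger_force: 4.0
contact_force: [-0.2, -0.7, -0.1]
opening: 0.671
finger_force: 0.0
t 20.20 tcp [ 629.9 -204.     9.1] yang -80.4 F [-0.2 -0.7 -0.1] op 0.671 ff 0.0 q7 -1.55
contact_force: [0.8, -0.2, -0.2]
opening: 0.667
finger_force: 0.0
t 20.62 tcp [ 629.6 -203.8   95.6] yang -80.4 F [ 0.8 -0.2 -0.2] op 0.667 ff 0.0 q7 -1.51
turn frac [4.000e-04 1.000e-04 1.066e-01] deg 19.2 rows>=2.7 | shift frac after turn [-7.39  4.22 -2.58]
```

```bash
python3 -m pendant '[[0,0,-0.6,0,0,0.0355],[0,0,-0.6,0,0,0.0355],[0,0,-0.6,0,0,0.0355],[-0.6,0.34,-0.4,0,0,0],[-0.9,0.52,-0.3,0,0,0]]' 1|tail -1;python3 -m pendant '[[-1,0.57,0,0,0,0],[-1,0.57,0,0,0,0],[-1,0.57,0,0,0,0],[-1,0.57,0,0,0,0],[-1,0.57,0,0,0,0]]'|tail -1;python3 -m pendant '[[-0.6,0.34,0,0,0,0],[-0.29,0.17,0,0,0,0],[0,0,0,0,0,0],[0,0,0,0,0,0]]'|tail -1;cat > blk.py <<'E'
import sys; from h import *
p,P,k=wshot(sys.argv[1]); Z=P[...,2]
m=cv2.morphologyEx(((Z>.022)&(Z<.044)).astype(np.uint8),cv2.MORPH_CLOSE,np.ones((5,5)))
for c in blobs(m,1200): print(cv2.boundingRect(c),rect(k,c,.032),"zmed",np.median(Z[c[:,0,1],c[:,0,0]]).round(4))
E
python3 go.py 430 -277 160 -99.6; python3 blk.py w6
```

```text
finger_force: 0.0
finger_force: 0.0
finger_force: 0.0
t 21.78 tcp [ 431.5 -276.9  157.5] yang -99.6 F [ 0.7 -0.4  0.5] op 1.000 ff 0.0 q7 -1.62
turn frac [ 0.0004 -0.0008  0.0001] deg 0.2 rows>=0.0 | shift frac after turn [-0.06  0.01 -0.1 ]
(0, 193, 76, 63) (array([433.3, -78. ]), array([76., 48.]), 34.0) zmed 0.0304
(225, 132, 60, 96) (array([ 432.7, -278. ]), array([90.1, 51.6]), -9.5) zmed 0.0283
```

```bash
python3 -m pendant '[[0.04,0.04,0.5,0,0,0],[0,0,0.9,0,0,0],[0,0,1,0,0,0],[0,0,1,0,0,0],[0,0,1,0,0,0]]' 0.8|tail -1;python3 -m pendant '[[0,0,0.8,0,0,0],[0,0,0.5,0,0,0],[0,0,0.2,0,0,0],[0,0,0,0,0,0],[0,0,0,0,0,0]]'|tail -1;python3 go.py 432.7 -278 6 -99.5
```

```text
finger_force: 0.0
finger_force: 0.0
t 22.67 tcp [ 432.2 -277.9    9.5] yang -99.5 F [ 0.  -0.3 -0.9] op 0.901 ff 0.0 q7 -1.72
turn frac [ 0.0003 -0.0004 -0.0001] deg 0.1 rows>=0.0 | shift frac after turn [ 0.02 -0.    0.14]
```

```bash
python3 -m pendant '[[0.02,0,0.14,0,0,0],[0,0,0,0,0,0]]'|tail -1; python3 -m pendant '[[0,0,0,0,0,0],[0,0,0,0,0,0],[0,0,0,0,0,0],[0,0,0,0,0,0],[0,0,0,0,0,0]]' -1 10 |tail -2; python3 -m pendant '[[0,0,0,0,0,0],[0,0,0,0,0,0],[0,0,0,0,0,0]]' - 30|tail -3; python3 go.py 432.7 -278 6 -99.5; python3 -m pendant '[[0,0,-0.2,0,0,0],[0,0,-0.4,0,0,0],[0,0,-0.8,0,0,0],[0,0,-1,0,0,0],[0,0,-1,0,0,0]]'|tail -3;python3 -m pendant '[[0,0,-1,0,0,0],[0,0,-1,0,0,0],[0,0,-0.4,0,0,0],[0,0,0,0,0,0]]'|tail -3;python3 go.py 510 220 150 -79.6
```

```text
finger_force: 0.0
opening: 0.591
finger_force: 10.0
contact_force: [-0.4, -0.8, 5.0]
opening: 0.584
finger_force: 30.0
t 23.50 tcp [ 431.5 -278.5    6. ] yang -99.6 F [-0.4 -0.8  5. ] op 0.584 ff 30.0 q7 -1.72
turn frac [ 0.0004 -0.0001 -0.0005] deg 0.1 rows>=0.0 | shift frac after turn [ 0.04 -0.03 -0.  ]
contact_force: [0.1, -0.5, -0.7]
opening: 0.584
finger_force: 30.0
contact_force: [-0.1, -0.6, -1.1]
opening: 0.585
finger_force: 30.0
t 24.25 tcp [ 432.6 -279.1  153.2] yang -99.6 F [-0.1 -0.6 -1.1] op 0.585 ff 30.0 q7 -1.63
turn frac [ 0.0012 -0.0014 -0.1113] deg 20.0 rows>=2.9 | shift frac after turn [  6.65 -19.08   0.13]
```

```bash
python3 -m pendant '[[0,0,0,0,0,-0.0371],[0,0,0,0,0,-0.0371],[0,0,0,0,0,-0.0371],[0.15,-0.4,0,0,0,0],[0.3,-0.8,0,0,0,0]]'|tail -1;for i in 1 2 3; do python3 -m pendant '[[0.35,-1,0,0,0,0],[0.35,-1,0,0,0,0],[0.35,-1,0,0,0,0],[0.35,-1,0,0,0,0],[0.35,-1,0,0,0,0]]'|tail -1;done;python3 go.py 510 220 150 -79.6
```

```text
finger_force: 30.0
finger_force: 30.0
finger_force: 30.0
finger_force: 30.0
t 25.92 tcp [497.  147.9 149.2] yang -79.7 F [ 0.3 -0.2 -0.4] op 0.585 ff 30.0 q7 -2.12
turn frac [ 0.0004  0.0007 -0.0006] deg 0.2 rows>=0.0 | shift frac after turn [ 1.03 -2.74 -0.03]
```

```bash
python3 -m pendant '[[0.35,-1,0,0,0,0],[0.35,-1,0,0,0,0],[0.2,-0.5,0,0,0,0],[0.1,-0.2,0,0,0,0],[0,0,0,0,0,0]]'|tail -1;python3 -m pendant '[[0,0,0,0,0,0],[0,0,0,0,0,0]]'|tail -1;python3 - <<'E'
from h import *
p,P,k=wshot("w7")
H,S,V=cv2.split(cv2.cvtColor(p,cv2.COLOR_BGR2HSV))
for c in blobs((H>100)&(H<125)&(S>120),1500): print(cv2.boundingRect(c),rect(k,c,.025))
E
python3 go.py 622 272 60 -79.6
```

```text
finger_force: 30.0
finger_force: 30.0
(133, 0, 236, 121) (array([609.3, 234.6]), array([180.3,  89.4]), -79.7)
t 26.55 tcp [510.5 214.3 150. ] yang -79.7 F [-0.7 -0.7 -1. ] op 0.588 ff 30.0 q7 -2.19
turn frac [ 0.001   0.0004 -0.0008] deg 0.2 rows>=0.0 | shift frac after turn [ 4.8  -1.46  3.6 ]
```

View pics/w7.png

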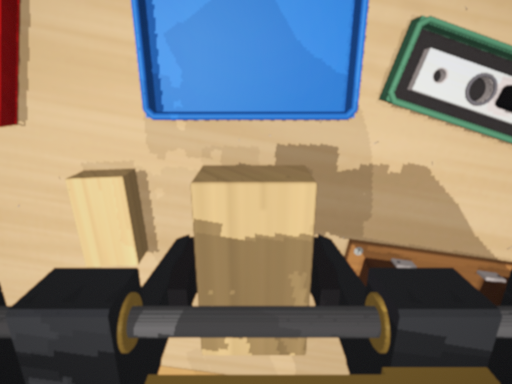

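```bash
python3 -m pendant '[[0.6,-0.2,0,0,0,0],[1,-0.35,0.2,0,0,0],[1,-0.35,0.5,0,0,0],[1,-0.35,0.8,0,0,0],[0.8,-0.2,0.8,0,0,0]]'|tail -1;python3 -m pendant '[[0.4,-0.1,0.7,0,0,0],[0,0,0.4,0,0,0],[0,0,0,0,0,0]]'|tail -1;python3 go.py 622 274.5 20 -79.6
```

```text
finger_force: 30.0
finger_force: 30.0
t 27.22 tcp [619.7 274.   62.2] yang -79.7 F [-0.4  0.2 -1.2] op 0.583 ff 30.0 q7 -2.15
turn frac [ 0.0012  0.0019 -0.0003] deg 0.4 rows>=0.1 | shift frac after turn [ 0.1  -0.    1.69]
```

```bash
python3 -m pendant '[[0.1,0,0.3,0.001,0.002,0],[0,0,0.5,0,0,0],[0,0,0.5,0,0,0],[0,0,0.35,0,0,0],[0,0,0,0,0,0]]'|tail -1;python3 go.py 622 274.5 10.5 -79.6;python3 -m pendant '[[0,0,0.2,0,0,0],[0,0,0.12,0,0,0],[0,0,0,0,0,0]]'|tail -1;python3 go.py 622 274.5 10 -79.6
```

```text
finger_force: 30.0
t 27.63 tcp [622.3 276.   21.5] yang -79.5 F [-0.6 -0.1 -0.5] op 0.588 ff 30.0 q7 -2.16
turn frac [-0.0001 -0.0006  0.0003] deg 0.1 rows>=0.0 | shift frac after turn [-0.02  0.06  0.44]
finger_force: 30.0
t 27.88 tcp [624.  277.   15.4] yang -79.6 F [ 0.2 -0.4 -1.3] op 0.587 ff 30.0 q7 -2.16
turn frac [-0.0006 -0.0018  0.0003] deg 0.3 rows>=0.0 | shift frac after turn [-0.1   0.08  0.22]
```

```bash
python3 -m pendant '[[-0.06,0.06,0.1,0,-0.001,0],[0,0.02,0.05,0,0,0],[0,0,0,0,0,0],[0,0,0,0,0,0]]'|tail -3;python3 go.py 622 274.5 10 -79.6;python3 -m pendant '[[0,0,0.05,0,0,0],[0,0,0,0,0,0],[0,0,0,0,0,0]]'|tail -3;python3 go.py 622 274.5 10 -79.6
```

```text
contact_force: [0.3, -0.2, -0.4]
opening: 0.584
finger_force: 30.0
t 28.22 tcp [623.3 274.7  12.2] yang -79.6 F [ 0.3 -0.2 -0.4] op 0.584 ff 30.0 q7 -2.16
turn frac [-0.0006 -0.001   0.0001] deg 0.2 rows>=0.0 | shift frac after turn [-0.05 -0.    0.09]
contact_force: [-0.6, 0.4, -0.6]
opening: 0.588
finger_force: 30.0
t 28.47 tcp [623.1 274.9  10.8] yang -79.6 F [-0.6  0.4 -0.6] op 0.588 ff 30.0 q7 -2.16
turn frac [-0.0006 -0.0009  0.0002] deg 0.2 rows>=0.0 | shift frac after turn [-0.05  0.01  0.03]
```

```bash
python3 -m pendant '[[0,0,0.05,0,0,0],[0,0,0,0,0,0],[0,0,0,0,0,0]]'|tail -3; python3 go.py 622 274.5 10 -79.6|head -1; python3 -m pendant '[[0,0,0.02,0,0,0],[0,0,0,0,0,0]]' - 4|tail -3;python3 -m pendant '[[0,0,0,0,0,0],[0,0,0,0,0,0],[0,0,0,0,0,0],[0,0,0,0,0,0]]' 0.34 |tail -3; python3 -m pendant '[[0,0,-0.2,0,0,0],[0,0,-0.4,0,0,0],[0,0,-0.8,0,0,0],[0,0,-1,0,0,0],[0,0,-1,0,0,0]]'|tail -3; python3 go.py 445 342 160 -77.7
```

```text
contact_force: [-1.1, -0.2, 4.4]
opening: 0.589
finger_force: 30.0
t 28.72 tcp [623.4 275.   10.1] yang -79.6 F [-1.1 -0.2  4.4] op 0.589 ff 30.0 q7 -2.16
contact_force: [-1.0, -0.5, 4.6]
opening: 0.588
finger_force: 4.0
contact_force: [-0.2, -0.3, -0.6]
opening: 0.67
finger_force: 0.0
contact_force: [-0.1, 1.1, -0.3]
opening: 0.668
finger_force: 0.0
t 29.63 tcp [622.7 274.6  95.5] yang -79.6 F [-0.1  1.1 -0.3] op 0.668 ff 0.0 q7 -2.13
turn frac [-0.0006 -0.0008 -0.0103] deg 1.9 rows>=0.3 | shift frac after turn [-6.37 -4.15 -2.58]
```

```bash
python3 -m pendant '[[-0.4,-0.25,-0.6,0,0,-0.0103],[-0.8,-0.5,-0.8,0,0,0],[-1,-0.65,-0.8,0,0,0],[-1,-0.65,-0.4,0,0,0],[-1,-0.65,0,0,0,0]]' 1|tail -1;python3 -m pendant '[[-1,-0.65,0,0,0,0],[-0.7,-0.5,0,0,0,0],[-0.47,-0.3,0,0,0,0],[0,0,0,0,0,0],[0,0,0,0,0,0]]'|tail -1;python3 go.py 445 342 160 -77.7; python3 blk.py w8
```

```text
finger_force: 0.0
finger_force: 0.0
t 30.47 tcp [445.9 342.4 159.3] yang -77.7 F [ 0.3 -0.1 -0.5] op 1.000 ff 0.0 q7 -2.38
turn frac [-0.0005 -0.0014  0.0001] deg 0.3 rows>=0.0 | shift frac after turn [-0.04  0.01 -0.03]
(0, 164, 64, 72) (array([382.1, 553.6]), array([68.3, 60.7]), -66.3) zmed 0.0224
(335, 148, 100, 104) (array([453.5, 221.2]), array([89.5, 56.2]), -12.7) zmed 0.026
(224, 130, 59, 95) (array([449.3, 344.5]), array([89.3, 51.6]), 12.6) zmed 0.0293
(347, 0, 77, 50) (array([594.7, 270.3]), array([56.1, 34.5]), -77.7) zmed 0.0238
(311, 0, 201, 82) (array([566.8, 243.1]), array([175.3,  49.9]), 83.6) zmed 0.0221
```

```bash
python3 -m pendant '[[0.1,-0.03,0.5,0,-0.001,-0.0016],[0.05,-0.02,0.9,0,0,0],[0,0,1,0,0,0],[0,0,1,0,0,0],[0,0,1,0,0,0]]' 0.8|tail -1;python3 -m pendant '[[0,0,0.8,0,0,0],[0,0,0.6,0,0,0],[0,0,0.3,0,0,0],[0,0,0,0,0,0],[0,0,0,0,0,0]]'|tail -1;python3 go.py 449.3 344.5 6 -77.4
```

```text
finger_force: 0.0
finger_force: 0.0
t 31.35 tcp [449.3 344.    5.8] yang -77.5 F [0.  0.1 0.1] op 0.900 ff 0.0 q7 -2.45
turn frac [-0.0004  0.0001 -0.0005] deg 0.1 rows>=0.0 | shift frac after turn [ 0.   -0.02 -0.01]
```

```bash
python3 -m pendant '[[0,0,0,0,0,0],[0,0,0,0,0,0],[0,0,0,0,0,0],[0,0,0,0,0,0],[0,0,0,0,0,0]]' -1 10 |tail -2; python3 -m pendant '[[0,0,0,0,0,0],[0,0,0,0,0,0],[0,0,0,0,0,0]]' - 30|tail -3; python3 go.py 449 344 6 -77.5|head -1; python3 -m pendant '[[0,0,-0.2,0,0,0],[0,0,-0.4,0,0,0],[0,0,-0.8,0,0,0],[0,0,-1,0,0,0],[0,0,-0.8,0,0,0]]'|tail -3;python3 -m pendant '[[0,0,-0.4,0,0,0],[0,0,0,0,0,0]]'|tail -3;python3 go.py 636 201 60 -79.6
```

```text
opening: 0.59
finger_force: 10.0
contact_force: [-0.3, -0.8, 5.9]
opening: 0.594
finger_force: 30.0
t 32.02 tcp [448.9 344.8   6.9] yang -77.4 F [-0.3 -0.8  5.9] op 0.594 ff 30.0 q7 -2.45
contact_force: [0.7, 0.3, -1.2]
opening: 0.583
finger_force: 30.0
contact_force: [0.4, 0.0, -1.6]
opening: 0.59
finger_force: 30.0
t 32.60 tcp [449.8 345.3  98.7] yang -77.4 F [ 0.4  0.  -1.6] op 0.590 ff 30.0 q7 -2.41
turn frac [-0.0013 -0.0011  0.012 ] deg 2.2 rows>=0.3 | shift frac after turn [6.29 7.02 1.55]
```

```bash
python3 -m pendant '[[0.3,0.3,0,0,0,0.012],[0.7,0.7,0,0,0,0],[0.9,1,0,0,0,0],[0.9,1,0,0,0,0],[0.9,1,0,0,0,0]]'|tail -1;python3 -m pendant '[[0.9,1,0,0,0,0],[0.9,1,0.1,0,0,0],[0.5,0.7,0.3,0,0,0],[0.3,0.32,0.3,0,0,0],[0,0,0,0,0,0]]'|tail -1;python3 go.py 636 201 20 -79.6
```

```text
finger_force: 30.0
finger_force: 30.0
t 33.43 tcp [636.  195.9  75. ] yang -79.9 F [-0.4 -0.9 -1.9] op 0.587 ff 30.0 q7 -2.07
turn frac [ 0.0005  0.0014 -0.0018] deg 0.4 rows>=0.1 | shift frac after turn [ 0.04 -0.2   2.2 ]
```

```bash
python3 -m pendant '[[0.04,-0.1,0.3,0,0.001,-0.0015],[0,0,0.5,0,0,0],[0,0,0.5,0,0,0],[0,0,0.5,0,0,0],[0,0,0.3,0,0,0]]'|tail -1;python3 -m pendant '[[0,0,0,0,0,0],[0,0,0,0,0,0]]'|tail -1;python3 go.py 636 201 11 -79.6
```

```text
finger_force: 30.0
finger_force: 30.0
t 34.02 tcp [635.5 203.6  25.2] yang -79.3 F [-1.   0.2 -1.2] op 0.585 ff 30.0 q7 -2.09
turn frac [-0.0005 -0.0005  0.0018] deg 0.3 rows>=0.0 | shift frac after turn [0.   0.11 0.57]
```

```bash
python3 -m pendant '[[0,0.08,0.2,0,0,0.0015],[0,0.03,0.2,0,0,0],[0,0,0.1,0,0,0],[0,0,0,0,0,0]]'|tail -1;python3 go.py 636 201 11 -79.6;python3 -m pendant '[[0,0,0.05,0,0,0],[0,0,0.03,0,0,0],[0,0,0,0,0,0]]'|tail -3;python3 go.py 636 201 10 -79.6
```

```text
finger_force: 30.0
t 34.35 tcp [636.4 200.2  12.9] yang -79.6 F [-0.1 -0.9 -0.8] op 0.584 ff 30.0 q7 -2.09
turn frac [-0.0004 -0.0006 -0.    ] deg 0.1 rows>=0.0 | shift frac after turn [-0.01 -0.03  0.08]
contact_force: [-0.3, 0.4, -1.0]
opening: 0.588
finger_force: 30.0
t 34.60 tcp [636.7 200.8  11.5] yang -79.6 F [-0.3  0.4 -1. ] op 0.588 ff 30.0 q7 -2.09
turn frac [-0.0006 -0.001   0.0001] deg 0.2 rows>=0.0 | shift frac after turn [-0.03 -0.01  0.06]
```

```bash
python3 -m pendant '[[0,0,0.06,0,0,0],[0,0,0,0,0,0],[0,0,0,0,0,0]]'|tail -3; python3 go.py 636 201 10 -79.6|head -1; python3 -m pendant '[[0,0,0.03,0,0,0],[0,0,0,0,0,0]]' |tail -3; python3 go.py 636 201 10 -79.6|head -1
```

```text
contact_force: [-0.9, -0.9, 4.8]
opening: 0.59
finger_force: 30.0
t 34.85 tcp [636.9 200.9  11. ] yang -79.6 F [-0.9 -0.9  4.8] op 0.590 ff 30.0 q7 -2.09
contact_force: [-2.8, -0.9, 10.9]
opening: 0.591
finger_force: 30.0
t 35.02 tcp [636.9 200.9  10.9] yang -79.6 F [-2.8 -0.9 10.9] op 0.591 ff 30.0 q7 -2.09
```

Firm contact with the floor. Releasing, rising, then making the half turn for the loose drilled block.

```bash
python3 -m pendant '[[0,0,-0.03,0,0,0],[0,0,0,0,0,0]]' - 4|tail -3;python3 -m pendant '[[0,0,0,0,0,0],[0,0,0,0,0,0],[0,0,0,0,0,0],[0,0,0,0,0,0]]' 0.34 |tail -3; python3 -m pendant '[[0,0,-0.2,0,0,0],[0,0,-0.4,0,0,0],[0,0,-0.8,0,0,0],[0,0,-1,0,0,0],[0,0,-1,0,0,0]]'|tail -3; python3 -m pendant '[[0,0,-1,0,0,0],[0,0,-1,0,0,0],[0,0,-0.5,0,0,0]]' 1 |tail -1; for i in 1 2 3 4; do python3 -m pendant '[[0,0,0,0,0,-0.0397],[0,0,0,0,0,-0.0397],[0,0,0,0,0,-0.0397],[0,0,0,0,0,-0.0397],[0,0,0,0,0,-0.0397]]' |tail -1; done; python3 go.py 453 220 160 77.4
```

```text
contact_force: [-1.7, 0.2, 7.6]
opening: 0.589
finger_force: 4.0
contact_force: [-0.4, 0.7, -0.3]
opening: 0.67
finger_force: 0.0
contact_force: [0.0, 0.1, 0.1]
opening: 0.671
finger_force: 0.0
finger_force: 0.0
finger_force: 0.0
finger_force: 0.0
finger_force: 0.0
finger_force: 0.0
t 37.85 tcp [636.3 200.  157.4] yang 63.7 F [-0.4 -0.  -0.6] op 0.999 ff 0.0 q7 0.06
turn frac [ 0.0007  0.0006 -0.0762] deg 13.7 rows>=2.0 | shift frac after turn [ 7.33 -0.82 -0.1 ]
```

```bash
python3 -m pendant '[[0,0,0,0,0,-0.0381],[0,0,0,0,0,-0.0381],[0.6,-0.1,0,0,0,0],[1,-0.1,0,0,0,0],[1,-0.1,0,0,0,0]]' |tail -1; python3 -m pendant '[[1,-0.1,0,0,0,0],[1,-0.1,0,0,0,0],[1,-0.1,0,0,0,0],[1,-0.1,0,0,0,0],[0.6,-0.1,0,0,0,0]]' |tail -1;python3 -m pendant '[[0.13,0,0,0,0,0],[0,0,0,0,0,0],[0,0,0,0,0,0]]' |tail -1;python3 blk.py w9; python3 go.py 453 220 160 77.4
```

```text
finger_force: 0.0
finger_force: 0.0
finger_force: 0.0
(245, 339, 145, 36) (array([667.5, 245.9]), array([159.2,  50.3]), 76.8) zmed 0.0341
(38, 150, 78, 75) (array([421.2,  66.1]), array([63.9, 54.3]), 1.7) zmed 0.0439
(222, 133, 59, 96) (array([452.8, 221.2]), array([90.3, 51.8]), -12.8) zmed 0.0276
t 38.98 tcp [454.7 221.8 157. ] yang 76.9 F [ 0.  -0.4 -0.8] op 0.998 ff 0.0 q7 -0.16
turn frac [ 0.001   0.0009 -0.0025] deg 0.5 rows>=0.1 | shift frac after turn [ 0.05 -0.09 -0.12]
```

```bash
python3 -m pendant '[[0.07,-0.04,0.5,0.001,0.001,-0.0018],[0,0,0.9,0,0,0],[0,0,1,0,0,0],[0,0,1,0,0,0],[0,0,1,0,0,0]]' 0.8|tail -1;python3 -m pendant '[[0,0,0.8,0,0,0],[0,0,0.5,0,0,0],[0,0,0.3,0,0,0],[0,0,0,0,0,0],[0,0,0,0,0,0]]'|tail -1;python3 go.py 452.8 221.2 6 77.2
```

```text
finger_force: 0.0
finger_force: 0.0
t 39.82 tcp [451.8 221.5   7. ] yang 77.3 F [-0.6  0.4  0.1] op 0.897 ff 0.0 q7 -0.47
turn frac [-0.     -0.0003  0.0007] deg 0.1 rows>=0.0 | shift frac after turn [-0.04 -0.    0.04]
```

```bash
python3 -m pendant '[[0,0,0,0,0,0],[0,0,0,0,0,0],[0,0,0,0,0,0],[0,0,0,0,0,0],[0,0,0,0,0,0]]' -1 10 |tail -2; python3 -m pendant '[[0,0,0,0,0,0],[0,0,0,0,0,0],[0,0,0,0,0,0]]' - 30|tail -3; python3 go.py 449 344 6 77.2|head -1; python3 -m pendant '[[0,0,-0.2,0,0,0],[0,0,-0.4,0,0,0],[0,0,-0.8,0,0,0],[0,0,-1,0,0,0],[0,0,-1,0,0,0]]'|tail -3;python3 -m pendant '[[0,0,-0.8,0,0,-0.031],[0,0,-0.4,0,0,-0.031],[0,0,0,0,0,-0.031],[0,0,0,0,0,-0.031],[0,0,0,0,0,0]]'|tail -3;python3 go.py 642 -277 135 99.6
```

```text
opening: 0.591
finger_force: 10.0
contact_force: [-1.1, -1.2, 6.1]
opening: 0.583
finger_force: 30.0
t 40.48 tcp [451.4 221.3   7.5] yang 77.4 F [-1.1 -1.2  6.1] op 0.583 ff 30.0 q7 -0.47
contact_force: [0.5, -0.0, -1.5]
opening: 0.59
finger_force: 30.0
contact_force: [-0.2, 0.9, -1.2]
opening: 0.584
finger_force: 30.0
t 41.32 tcp [451.1 221.3 122.2] yang 99.8 F [-0.2  0.9 -1.2] op 0.584 ff 30.0 q7 0.13
turn frac [ 0.0002 -0.0005  0.0013] deg 0.3 rows>=0.0 | shift frac after turn [ -4.2  -20.92  -0.51]
```

```bash
for i in 1 2 3 4; do python3 -m pendant '[[-0.2,-0.95,-0.03,0,0,0],[-0.2,-0.95,-0.03,0,0,0],[-0.2,-0.95,-0.03,0,0,0],[-0.2,-0.95,-0.03,0,0,0],[-0.2,-0.95,-0.03,0,0,0]]'|tail -1;done;python3 go.py 642 -277 80 99.6
```

```text
finger_force: 30.0
finger_force: 30.0
finger_force: 30.0
finger_force: 30.0
t 42.98 tcp [ 629.9 -231.   136.4] yang 99.6 F [ 0.2  0.3 -0.9] op 0.579 ff 30.0 q7 1.29
turn frac [ 0.0002 -0.0006 -0.0002] deg 0.1 rows>=0.0 | shift frac after turn [-0.17 -1.9   2.26]
```

```bash
python3 -m pendant '[[-0.1,-0.7,0,0,0,0],[-0.07,-0.6,0.2,0,0,0],[0,-0.4,0.5,0,0,0],[0,-0.2,0.6,0,0,0],[0,0,0.6,0,0,0]]'|tail -1;python3 -m pendant '[[0,0,0.3,0,0,0],[0,0,0,0,0,0],[0,0,0,0,0,0]]'|tail -1;python3 go.py 642 -277 25 99.6
```

```text
finger_force: 30.0
finger_force: 30.0
t 43.65 tcp [ 641.6 -274.4   81. ] yang 99.8 F [ 1.  -0.1 -0.2] op 0.586 ff 30.0 q7 1.36
turn frac [ 0.0006 -0.0007  0.0012] deg 0.3 rows>=0.0 | shift frac after turn [ 0.   -0.11  2.24]
```

```bash
python3 -m pendant '[[0,-0.1,0.4,0,0,0.001],[0,0,0.6,0,0,0],[0,0,0.5,0,0,0],[0,0,0.4,0,0,0],[0,0,0.2,0,0,0]]'|tail -1;python3 -m pendant '[[0,0,0,0,0,0],[0,0,0,0,0,0]]'|tail -3;python3 go.py 642 -277 11 99.6
```

```text
finger_force: 30.0
contact_force: [0.1, 0.8, -0.7]
opening: 0.587
finger_force: 30.0
t 44.23 tcp [ 642.4 -278.3   29. ] yang 99.5 F [ 0.1  0.8 -0.7] op 0.587 ff 30.0 q7 1.33
turn frac [ 0.0002 -0.0005 -0.0004] deg 0.1 rows>=0.0 | shift frac after turn [0.01 0.05 0.72]
```

```bash
python3 -m pendant '[[0,0.04,0.2,0,0,0],[0,0,0.2,0,0,0],[0,0,0.2,0,0,0],[0,0,0,0,0,0],[0,0,0,0,0,0]]'|tail -3;python3 go.py 642 -277 11 99.6;python3 -m pendant '[[0,0,0.06,0,0,0],[0,0,0.03,0,0,0],[0,0,0,0,0,0]]'|tail -3;python3 go.py 642 -277 10 99.6;python3 -m pendant '[[0,0,0.04,0,0,0],[0,0,0,0,0,0]]'|tail -3;python3 go.py 642 -277 10 99.6
```

```text
contact_force: [-0.3, -0.4, -0.6]
opening: 0.584
finger_force: 30.0
t 44.65 tcp [ 641.9 -277.5   13.9] yang 99.5 F [-0.3 -0.4 -0.6] op 0.584 ff 30.0 q7 1.32
turn frac [ 0.0001 -0.0006 -0.0004] deg 0.1 rows>=0.0 | shift frac after turn [-0.01  0.02  0.12]
contact_force: [0.2, -0.2, -0.4]
opening: 0.587
finger_force: 30.0
t 44.90 tcp [ 642.2 -277.6   12.1] yang 99.5 F [ 0.2 -0.2 -0.4] op 0.587 ff 30.0 q7 1.32
turn frac [ 0.     -0.0004 -0.0005] deg 0.1 rows>=0.0 | shift frac after turn [0.   0.02 0.08]
contact_force: [-1.1, -0.1, 2.4]
opening: 0.583
finger_force: 30.0
t 45.07 tcp [ 642.4 -277.6   11.6] yang 99.5 F [-1.1 -0.1  2.4] op 0.583 ff 30.0 q7 1.32
turn frac [-0.     -0.0003 -0.0005] deg 0.1 rows>=0.0 | shift frac after turn [0.01 0.02 0.06]
```

```bash
python3 -m pendant '[[0,0,0.02,0,0,0],[0,0,0,0,0,0]]' - 4|tail -3;python3 -m pendant '[[0,0,0,0,0,0],[0,0,0,0,0,0],[0,0,0,0,0,0],[0,0,0,0,0,0]]' 0.34 |tail -3; python3 -m pendant '[[0,0,-0.2,0,0,0],[0,0,-0.4,0,0,0],[0,0,-0.8,0,0,0],[0,0,-1,0,0,0],[0,0,-1,0,0,0]]'|tail -3; python3 -m pendant '[[0,0,-1,0,0,0],[0,0,-1,0,0,0],[0.5,0,-1,0,0,0],[1,0,-0.5,0,0,0],[1,0,0,0,0,0]]' |tail -1; python3 -m pendant '[[1,0,0,0,0,0],[1,0,0,0,0,0],[1,0,0,0,0,0],[1,0,0,0,0,0],[0.5,0,0,0,0,0]]' |tail -1
python3 -m pendant '[[0,0,0,0,0,0],[0,0,0,0,0,0]]' |tail -1
python3 - <<'E'
from h import *
p,d=optics.snapshot("top");k=cam("top");f,cx,cy,M=k
v,u=np.mgrid[:384,:512];Z=(np.stack([(u-cx)/f*d,-(v-cy)/f*d,-d],-1)@M[:3,:3].T+M[:3,3])[...,2]
m=(Z>.027)&(Z<.06);m[:140]=0;m[200:]=0;m[:,150:370]&=True;m[:,:150]=0;m[:,370:]=0
for c in blobs(m,60): print(cv2.boundingRect(c),rect(k,c,.036),np.median(Z[c[:,0,1],c[:,0,0]]).round(3))
H,S,V=cv2.split(cv2.cvtColor(p,cv2.COLOR_BGR2HSV))
a=p[130:250,110:420]; cv2.imwrite("pics/t9.png",cv2.resize(a,None,fx=2.5,fy=2.5))
E
```

```text
contact_force: [-0.9, -0.1, 5.1]
opening: 0.589
finger_force: 4.0
contact_force: [-0.4, 0.0, -0.0]
opening: 0.674
finger_force: 0.0
contact_force: [0.5, -0.5, -0.3]
opening: 0.671
finger_force: 0.0
finger_force: 0.0
finger_force: 0.0
finger_force: 0.0
(315, 156, 19, 28) (array([ 624.8, -204.2]), array([90.7, 53.6]), 9.5) 0.033
(174, 154, 19, 28) (array([619.2, 273.2]), array([92. , 53.2]), 10.7) 0.032
(337, 152, 19, 28) (array([ 640.1, -276.7]), array([90.9, 54.3]), 9.2) 0.032
(196, 151, 19, 28) (array([631.9, 199.2]), array([91.5, 52.8]), 10.4) 0.032
```

View pics/t9.png

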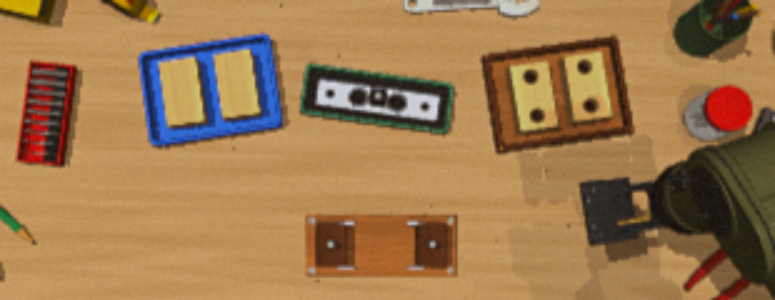

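The final top view (2.5x crop) shows both blanks flat in the blue tray, at crop (182,90) and (238,84). The plate is centred in the green tray at (378,98), and both drilled blocks lie flat in the wooden tray at (533,97) and (588,87). The red box and the jar stand undisturbed. Handing in.

```bash
python3 -c "
from plant import r
s=r.get_state();print(s['tool_pos'],abs(s['qd']).max());print(r.finish_job())"
```

```text
[ 0.47103036 -0.30627953  0.18416512] 0.018033795685717863
the job is handed in; nothing more can be done
None
```

The job is handed in after about 48 s on the robot clock: the plate was lifted level and lies flat in the green tray, both drilled blocks are in the wooden tray, both blanks are in the blue tray, and the red box and jar look unmoved in the last top view; `finish_job()` returned no verdict.

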